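Index the well plate on by three columns

ROBOT

A 6-joint arm with a two-finger parallel gripper is mounted at the origin on the work surface. World frame = base frame: x ahead of the robot, y to its left, z up, the work surface at z = 0. Lengths are in m, angles in rad, forces in N, time in s.
With the tool pointing down it reaches from about 0.35 to 0.975 m from the base axis. Payload 4.9 kg.
Tool frame: the origin (TCP) lies at the very end of the fingers, on their centre line; the grasp point (between the pads) lies 19 mm behind it (ctrl.pinch_z is the distance from the TCP to the grasp point, in m); z points along the fingers, y is the direction in which the jaws open and shut (so a half turn about z gives the same grasp; the last joint's range is limited). The gripper opens to 85 mm and grips with 20 to 120 N. Pads are 22 mm wide; open, the fingers measure 114 mm over their backs; the gripper's body (76 mm by 85 mm) begins 54 mm behind the grasp point. The pads swing forward as they close: fully open they stand 13 mm farther back than shut.
Start: joints at [-0.119, 0.053, 1.613, -0, 1.476, -0.119], TCP at [0.625, 0, 0.206] pointing down, gripper open.
Joint ranges: [-3.01, 3.01], [-1.01, 2.22], [0.06, 2.58], [-1.02, 4.17], [0.09, 2.62], [-3.14, 3.14]. Speed limits (rad/s): [2.57, 2.57, 3.14, 3.14, 3.14, 3.14].

INTERFACE

Orientations are given as a rotation vector (axis times angle).
In Python, from station import ctrl gives the robot as it stands.
- The arm moves only by the tool carry_out, never from a script. Its argument "series" is a list of rows, each a list of 7 numbers: the shift along the world's x, y, z each as a share of 0.025 m, from -1 to 1, then the turn, a rotation vector about the world's x, y, z each as a share of 0.1 rad, from -1 to 1, then the opening, from 0 (shut) to 1 (fully open). A call has 1 to 12 rows; each row shifts and turns the commanded pose from where the row before left it; what a row does not reach is not made up. A row lasts 1/10 s, in which the tool goes at most 50 mm and 8.59 degrees, less where a joint would pass 70% of its speed; a pose out of reach is approached as far as the arm can. A call with a number of a shift or a turn outside -1 to 1 is refused whole. A call with a gripper value outside its range is refused whole. The fingers move at their own pace and stop on an object; "grip_force" is the grip in N (left out, the last holds). Time passes only in rows, so rows that do not move let the fingers close. It gives the time, the measured TCP pose, the force and the opening at its end, in the units of the state.
- ctrl.get_obs(): the state, without advancing time (a new reading comes with each control period).
- ctrl.get_image(name): name is "scene" or "side" or "wrist"; returns a dict with "frame" (400x640x3 uint8, blue, green, red), "fx", "fy", "cx", "cy" (pixels), "R" (3x3) and "t" (3): a world point X has camera coordinates R X + t; the wrist camera has in their place "hand_eye" (4x4, takes a point from camera to tool coordinates, whose origin is the TCP and whose axes are the flange's). Camera axes: x right, y down, z forward; pixel columns grow to the right and rows downward; lengths in m; the calibration is good to about 2 mm. A picture is of the moment at which its call begins: read the wrist's pose just before it. There is no depth.
- ctrl.finish_job(): hands the job in, once; it reports no verdict.
Trained networks look in a picture, given as the dict that the camera call returned (one of the last four; its "shot" number tells which), for a name from the list of things; names that differ only in an ending like _2 or _b are one class to them, and where a whole thing is asked for, a point or a joint stands for the part that bears it (a point fixed in the world has none). Each returns a list of dicts, best first, with "p" (0 to 1); they miss things now and then, are a little off and sometimes report something else, mostly with a low value. They report only what shows in the picture. A call takes as long as a camera call.
- ctrl.trace(picture, name): "mask" (400x640 bool, what is visible of it) and "rect" ([left, top, width, height] as shares, 0 to 1, of the picture: columns of its width, rows of its height, round what is visible of it).
- ctrl.mark_of(picture, name): "position" ([column, row] as shares, 0 to 1, of the picture: columns of its width, rows of its height: a listed point, or the origin of a listed thing).
The state is a dict: "t": time; "q": joint angles; "dq": joint speeds; "effort": joint torques, N m; "tool_pos": TCP position; "tool_rot": TCP orientation; "contact_force": force on the tool from outside, world axes, zero at the start; "wrist_torque": the same for the moment, N m; "opening": finger opening in m.
Only numpy, scipy, OpenCV 4.12 (cv2) and the standard library are available. Lean on these libraries where they do the work, as an engineer would, in place of code of your own. Each camera call takes 0.05 s, during which the arm holds its last target.

TASK

Two hand-indexed stages stand on the lab bench. On the one that carries the flat well plate under the row of nozzles, move the plate on by exactly three columns: click its lever three notches to the right as the robot sees it, one notch at a time, waiting about a second in each notch so that the column can be dosed. Then let go of the lever; leave the lever of the other stage, the one with the tall capped tubes, alone.

Things in the scene. Friction and masses are not known exactly. Their poses are not given: they have to be found in the camera images.
- plate_post (a point): Centre of the top of the black thumb post on the well plate stage's lever, 120 mm above the bench. The post is upright, round, 16 mm in diameter, 52 mm tall, free all round, 100 mm from the pivot. It stands on the steel lever's end (25 mm across, top 68 mm above the bench), which swings level over the stage. One notch moves it 20 mm along its arc; leaving a notch takes about 4 N sideways.
- plate_pivot (a point): Lever pivot of the well plate stage: centre of the top of its hub (44 mm across), 73 mm above the bench. The stage is a fixed grey box, 275 x 210 x 54 mm; x points from the lever side (near the robot) to the plate side, turned up to 15 degrees. The white plate (128 x 86 mm) slides with the lever under a thin arm of eight nozzles, 138 mm high, 45 mm or more behind the pivot.
- plate_lever (a joint): Swing in rad of the well plate stage's lever: 0 in the leftmost notch seen from the robot, plus 0.2 per notch as the post goes right (counter-clockwise from above) to 1.2 in the seventh; at 0.6 it points along the stage's -x. Past halfway it snaps into the next notch and stays there. It starts in one of the three leftmost. Black ticks 117 mm from the pivot mark the notches.
- tube_post (a point): Centre of the top of the thumb post of the other stage, which must not be moved: the same box and lever, but its carriage holds ten tall grey-capped tubes before a low black reader. Which stage stands left and which right varies.

How it is judged:
By the outcome, as a careful person would: the job done as asked, in the order asked, and still so for the second after the job is handed in, with the robot touching nothing.
It also fails if it takes over 37 s, if anything falls off the work surface, if the arm or the gripper's body presses on something with over 40 N, if the wrist force passes 120 N, or if a joint passes its speed limit or range.

## Working session

There is one attempt and no reset: what is moved stays moved. The work goes in short steps, Python scripts to look and compute and a tool call to move; the robot and the scene stay as the last step left them, time stands still between calls to the robot, and variables do not carry over. Pictures are saved under pics/ and viewed, and the job is handed in when it is done.

Besides the shell and the picture viewer there is one more tool, called after "Request:" as name(argument=value, ...), one argument or row to a line, values as JSON. carry_out: Moves the arm, as the interface text tells. Shift numbers are shares of 0.025 m and turn numbers shares of 0.1 rad, none past 1 either way. Its arguments: {"type":"object","properties":{"series":{"type":"array"},"grip_force":{"type":"number"}},"required":["series"]}

```bash
mkdir -p pics; ls
cat > h.py <<'E'
import numpy as np, cv2
from station import ctrl
def cast(pic,uv,z):
    K=np.array([[pic['fx'],0,pic['cx']],[0,pic['fy'],pic['cy']],[0,0,1]])
    R=np.array(pic['R']);t=np.array(pic['t']).ravel()
    d=R.T@np.linalg.inv(K)@np.array([uv[0],uv[1],1.]);c=-R.T@t
    return c+d*(z-c[2])/d[2]
def proj(pic,X):
    c=np.array(pic['R'])@np.array(X)+np.array(pic['t']).ravel()
    return np.array([pic['fx']*c[0]/c[2]+pic['cx'],pic['fy']*c[1]/c[2]+pic['cy']])
E
python3 - <<'E'
from h import *
for n in ['scene','side']:
    p=ctrl.get_image(n); cv2.imwrite(f'pics/{n}0.png',p['frame'])
    for nm,z in [('plate_post',.12),('plate_pivot',.073),('tube_post',.12)]:
        for r in ctrl.mark_of(p,nm)[:3]:
            uv=np.array(r['position'])*[640,400]
            print(n,nm,round(r['p'],2),uv.round(1),cast(p,uv,z).round(4))
o=ctrl.get_obs();print(o['t'],o['tool_pos'],o['tool_rot'],o['opening'])
E
```

```text
pics
scene plate_post 0.88 [280.3 136.3] [ 0.4875 -0.1539  0.12  ]
scene plate_pivot 0.69 [242.4 164. ] [ 0.573  -0.1907  0.073 ]
scene tube_post 0.58 [415.  189.5] [0.4768 0.1855 0.12  ]
side plate_post 0.6 [309.5 297.4] [ 0.4757 -0.1625  0.12  ]
side plate_pivot 0.74 [375.3 306.8] [ 0.572  -0.1812  0.073 ]
side tube_post 0.87 [245.1 153. ] [0.4681 0.1808 0.12  ]
0.4 [6.24894849e-01 4.01164559e-05 2.05321911e-01] [-2.22124908e+00 -2.22126256e+00  2.91222650e-04] 0.08556243771002688
```

View pics/scene0.png

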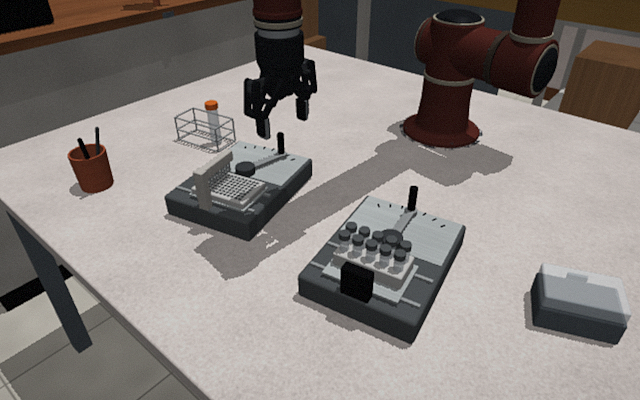

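View pics/side0.png

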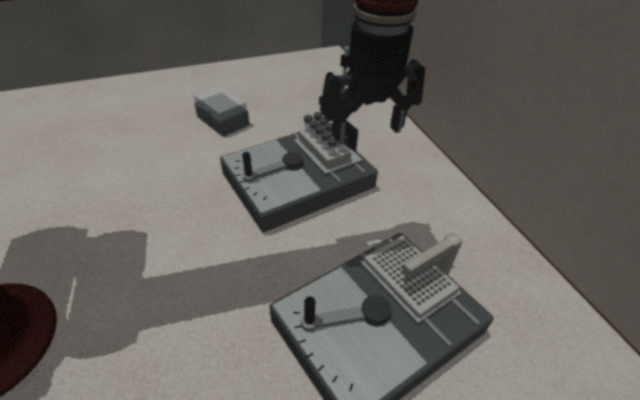

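Run:
```python
import cv2
a=cv2.imread('pics/side0.png')[270:400,260:420];cv2.imwrite('pics/s_z.png',cv2.resize(a,None,fx=4.6,fy=4.6,interpolation=cv2.INTER_CUBIC))
a=cv2.imread('pics/scene0.png')[120:220,190:330];cv2.imwrite('pics/c_z.png',cv2.resize(a,None,fx=5,fy=5,interpolation=cv2.INTER_CUBIC))
from h import *
p=ctrl.get_image('wrist');cv2.imwrite('pics/w0.png',p['frame']);print(p['hand_eye'],p['fx'],p['cx'],p['cy'])
```

```text
[[-4.45523976e-04 -9.65224699e-01 -2.61421272e-01  6.59789467e-02]
 [ 9.99999887e-01 -3.87397532e-04 -2.73880771e-04  6.12933143e-04]
 [ 1.63082529e-04 -2.61421365e-01  9.65224763e-01 -1.69421317e-01]
 [ 0.00000000e+00  0.00000000e+00  0.00000000e+00  1.00000000e+00]] 281.63023021388375 321.13613836930006 203.47672512027268
```

View pics/s_z.png

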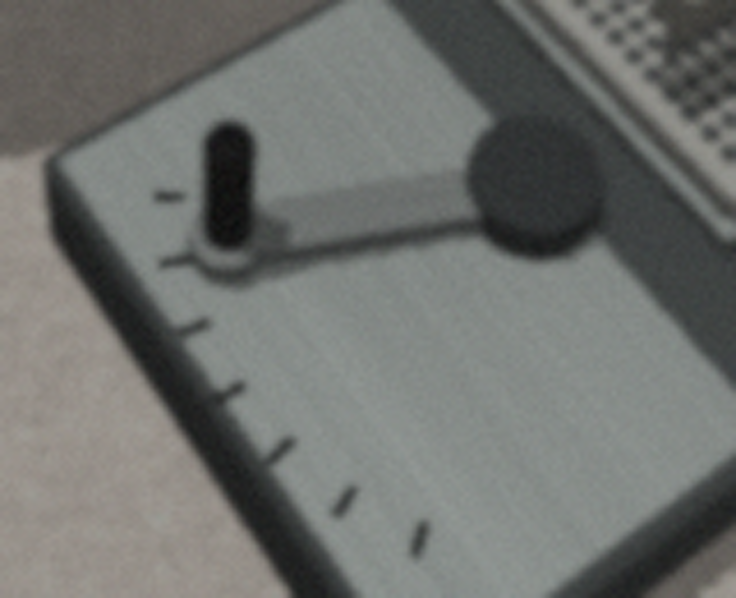

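View pics/c_z.png

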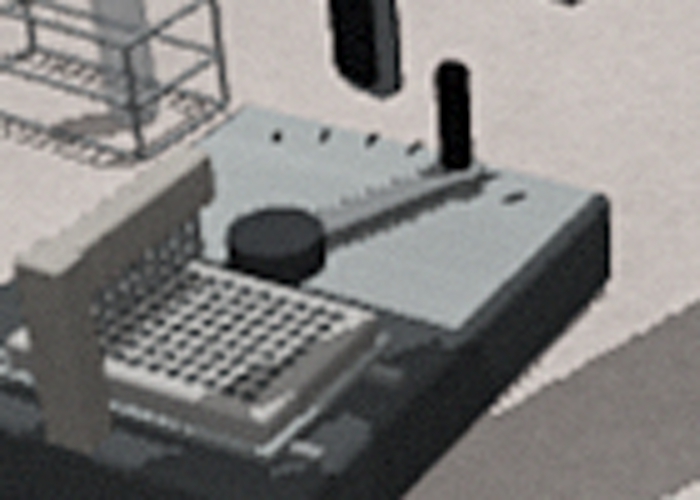

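View pics/w0.png

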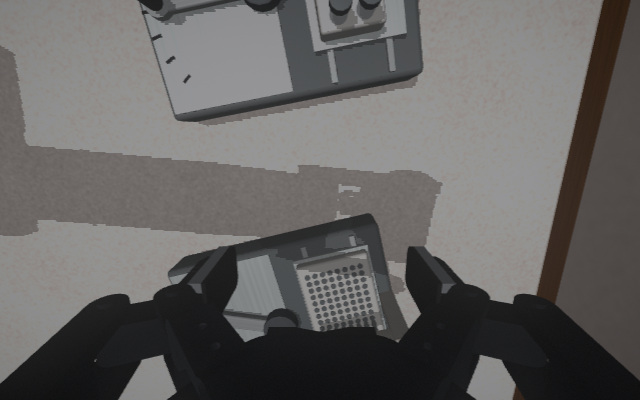

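```bash
cat > fit.py <<'E'
from h import *
from scipy.optimize import least_squares
S=ctrl.get_image('side');C=ctrl.get_image('scene')
ts=np.array([(170,195),(178,262),(193,327),(230,393),(280,450),(345,502),(420,538)])/4.6+[259.6,269.6]
tc={6:(277,135),5:(325,135),4:(372,140),3:(415,148),0:(515,197)}
tc={k:np.array(v)/5+[189.6,119.6] for k,v in tc.items()}
ps=np.array([(229,137)])/4.6+[259.6,269.6]; pvs=np.array((535,172))/4.6+[259.6,269.6]
pc=np.array((452,72))/5+[189.6,119.6]; pvc=np.array((277,227))/5+[189.6,119.6]
def pt(px,py,yaw,th,r,z):
    a=yaw+np.pi+(th-.6)
    return [px+r*np.cos(a),py+r*np.sin(a),z]
def make(use):
    def f(x):
        px,py,yaw,th=x[:4];R=[]
        if 's' in use:
            for i in range(7): R+=list(proj(S,pt(px,py,yaw,.2*i,.117,.054))-ts[i])
            R+=list(proj(S,pt(px,py,yaw,th,.1,.12))-ps[0])+list(proj(S,[px,py,.073])-pvs)
        if 'c' in use:
            for k,v in tc.items(): R+=list(proj(C,pt(px,py,yaw,.2*k,.117,.054))-v)
            R+=list(proj(C,pt(px,py,yaw,th,.1,.12))-pc)+list(proj(C,[px,py,.073])-pvc)
        return R
    return f
if __name__=='__main__':
  for use in ['s','c','sc']:
    r=least_squares(make(use),[.573,-.187,-.2,.2]);x=r.x
    print(use,x.round(4),'rms',np.sqrt(np.mean(r.fun**2)).round(2),'post',np.round(pt(*x,.1,.12),4)); 
  print(r.fun.round(1))
E
python3 fit.py
```

```text
s [ 0.5734 -0.1813  0.2428  0.1976] rms 0.28 post [ 0.4747 -0.1654  0.12  ]
c [ 0.573  -0.1839  0.2468  0.1642] rms 0.44 post [ 0.4748 -0.1651  0.12  ]
sc [ 0.5736 -0.1816  0.2434  0.1937] rms 0.5 post [ 0.4749 -0.1654  0.12  ]
[ 0.1  0.5 -0.5  0.1  0.5  0.3  0.2 -0.   0.4  0.4  0.1  0.  -0.   0.5
  0.3 -0.1  0.5 -0.3  0.7  0.9  0.7  0.7  0.6  0.4  0.7  0.5  0.4  0.7
  0.6 -1.2  0.   0.5]
```

Request:
carry_out(
  series=[
    [-0.5,-0.55,0,0,0,1,1],
    [-0.5,-0.55,0,0,0,1,1],
    [-0.5,-0.55,0,0,0,1,1],
    [-0.5,-0.55,0,0,0,1,1],
    [-0.5,-0.55,0,0,0,1,1],
    [-0.5,-0.55,0,0,0,1,1],
    [-0.5,-0.55,0,0,0,1,1],
    [-0.5,-0.55,0,0,0,1,1],
    [-0.5,-0.55,0,0,0,1,1],
    [-0.5,-0.55,0,0,0,1,1],
    [-0.5,-0.55,0,0,0,1,1],
    [-0.5,-0.55,0,0,0,1,1],
  ],
  grip_force=20,
)

```text
t: 1.75
tool_pos: [0.4745, -0.1655, 0.2057]
tool_rot: [0.573, 3.089, -0.0]
contact_force: [-0.5, 0.1, 0.2]
opening: 0.0853
```

Request:
carry_out(
  series=[
    [0,0,0,0,0,0.7,1],
    [0,0,0,0,0,0.7,1],
    [0,0,0,0,0,0.7,1],
    [0,0,0,0,0,0,1],
  ],
)

```text
t: 2.15
tool_pos: [0.4749, -0.1651, 0.2056]
tool_rot: [0.253, 3.131, -0.0]
contact_force: [-0.1, -0.8, -0.7]
opening: 0.0856
```

```bash
cat > st.py <<'E'
from h import *
from scipy.spatial.transform import Rotation as Ro
def st():
    o=ctrl.get_obs();M=Ro.from_rotvec(o['tool_rot']).as_matrix()
    print('t',round(o['t'],2),'pos',np.round(o['tool_pos'],4),'ytool',M[:,1].round(3),np.degrees(np.arctan2(M[1,1],M[0,1])).round(2),'z',M[:,2].round(3),'F',np.round(o['contact_force'],1),'op',round(o['opening'],4))
    return o
if __name__=='__main__':st()
E
python3 st.py
python3 - <<'E'
from h import *
for n in ['scene','side','wrist']:
    cv2.imwrite(f'pics/{n}1.png',ctrl.get_image(n)['frame'])
E
```

```text
t 2.15 pos [ 0.4749 -0.1651  0.2056] ytool [ 0.16   0.987 -0.   ] 80.77 z [ 0. -0. -1.] F [-0.1 -0.8 -0.7] op 0.0856
```

View pics/side1.png

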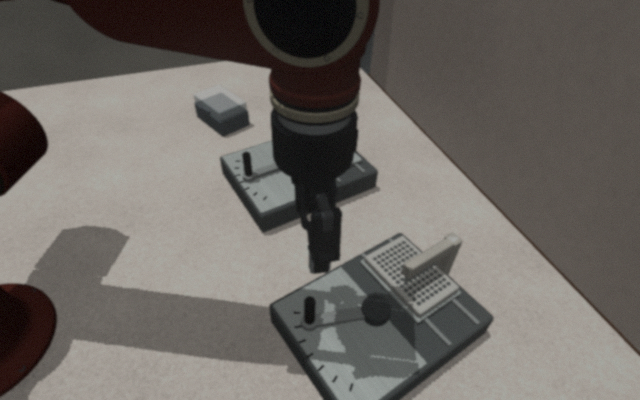

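View pics/wrist1.png

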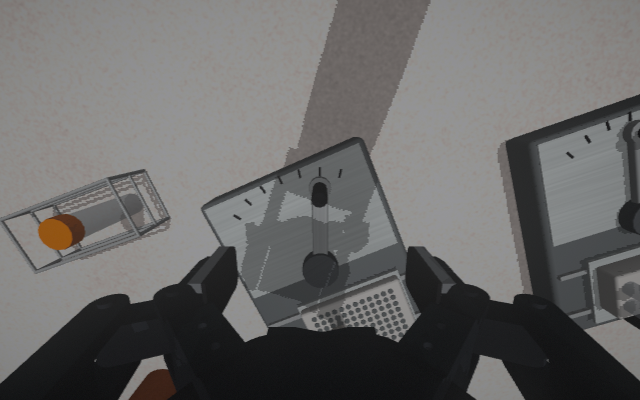

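Request:
carry_out(
  series=[
    [0,0,-0.9,0,0,0,1],
    [0,0,-0.9,0,0,0,1],
    [0,0,-0.9,0,0,0,1],
    [0,0,-0.9,0,0,0,1],
    [0,0,-0.9,0,0,0,1],
    [0,0,-0.5,0,0,0,1],
    [0,0,0,0,0,0,1],
    [0,0,0,0,0,0,1],
  ],
)

```text
t: 3.1
tool_pos: [0.4754, -0.1652, 0.0812]
tool_rot: [0.253, 3.131, -0.0]
contact_force: [-0.5, -0.3, 0.3]
opening: 0.0852
```

```bash
python3 st.py
python3 - <<'E'
from h import *
for n in ['side','wrist']:
    cv2.imwrite(f'pics/{n}2.png',ctrl.get_image(n)['frame'])
E
```

```text
t 3.1 pos [ 0.4754 -0.1652  0.0812] ytool [ 0.16   0.987 -0.   ] 80.78 z [ 0.001 -0.    -1.   ] F [-0.5 -0.3  0.3] op 0.0852
```

View pics/side2.png

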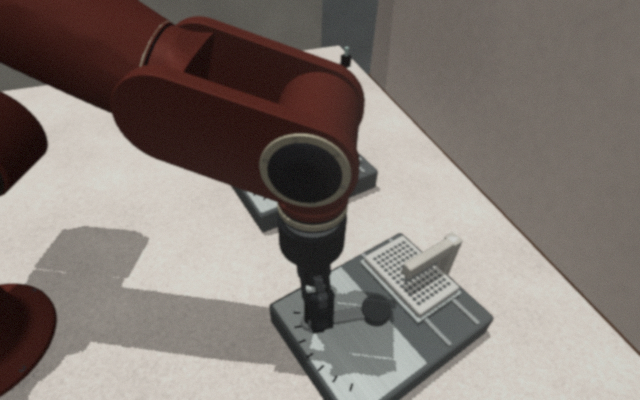

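View pics/wrist2.png

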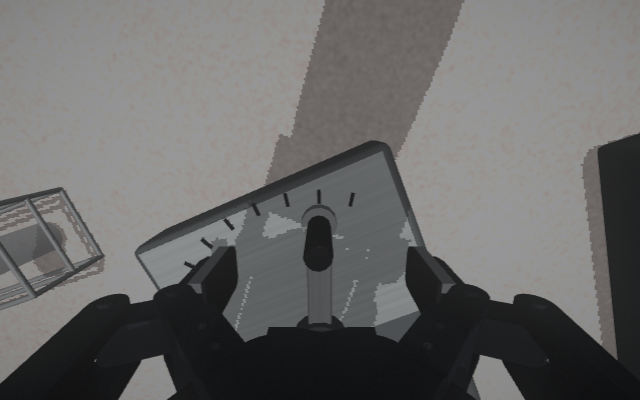

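Request:
carry_out(
  series=[
    [0,0,0,0,0,0,0.5],
    [0,0,0,0,0,0,0.3],
    [0,0,0,0,0,0,0.3],
    [0,0,0,0,0,0,0.1],
    [0,0,0,0,0,0,0.1],
    [0,0,0,0,0,0,0.1],
    [0,0,0,0,0,0,0.1],
    [0,0,0,0,0,0,0.1],
  ],
  grip_force=20,
)

```text
t: 4.0
tool_pos: [0.4749, -0.1654, 0.0808]
tool_rot: [-0.253, -3.131, 0.001]
contact_force: [-2.7, -2.0, 3.1]
opening: 0.015
```

```bash
python3 st.py
python3 - <<'E'
from h import *
for n in ['wrist']:
    cv2.imwrite(f'pics/{n}3.png',ctrl.get_image(n)['frame'])
E
python3 - <<'E'
import numpy as np
px,py,yaw=.5735,-.1815,.243
prev=None
for th in np.arange(.2,.81,.05):
    a=yaw+np.pi+th-.6;p=np.array([px+.1*np.cos(a),py+.1*np.sin(a)])
    print(round(th,2),p.round(4), None if prev is None else ((p-prev)/.025).round(3));prev=p
E
```

```text
t 4.0 pos [ 0.4749 -0.1654  0.0808] ytool [ 0.16   0.987 -0.001] 80.78 z [-0.    -0.001 -1.   ] F [-2.7 -2.   3.1] op 0.015
0.2 [ 0.4747 -0.1659] None
0.25 [ 0.4741 -0.1708] [-0.026 -0.198]
0.3 [ 0.4737 -0.1758] [-0.016 -0.199]
0.35 [ 0.4735 -0.1808] [-0.006 -0.2  ]
0.4 [ 0.4736 -0.1858] [ 0.004 -0.2  ]
0.45 [ 0.4739 -0.1908] [ 0.014 -0.2  ]
0.5 [ 0.4745 -0.1958] [ 0.024 -0.199]
0.55 [ 0.4754 -0.2007] [ 0.033 -0.197]
0.6 [ 0.4764 -0.2056] [ 0.043 -0.195]
0.65 [ 0.4778 -0.2104] [ 0.053 -0.193]
0.7 [ 0.4793 -0.2151] [ 0.063 -0.19 ]
0.75 [ 0.4811 -0.2198] [ 0.072 -0.187]
0.8 [ 0.4832 -0.2244] [ 0.081 -0.183]
```

View pics/wrist3.png

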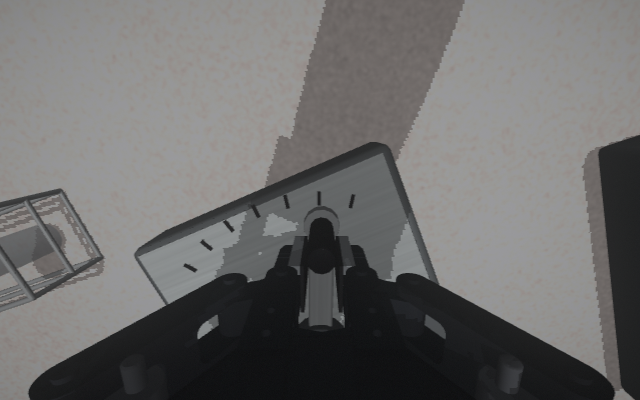

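Request:
carry_out(
  series=[
    [-0.03,-0.2,0,0,0,0.5,0.1],
    [-0.02,-0.2,0,0,0,0.5,0.1],
    [0,-0.2,0,0,0,0.5,0.1],
    [0,-0.2,0,0,0,0.5,0.1],
    [0,0,0,0,0,0,0.1],
    [0,0,0,0,0,0,0.1],
    [0,0,0,0,0,0,0.1],
    [0,0,0,0,0,0,0.1],
    [0,0,0,0,0,0,0.1],
    [0,0,0,0,0,0,0.1],
    [0,0,0,0,0,0,0.1],
    [0,0,0,0,0,0,0.1],
  ],
)

```text
t: 5.25
tool_pos: [0.4735, -0.1851, 0.0807]
tool_rot: [0.061, -3.14, 0.001]
contact_force: [-4.4, -2.9, 4.9]
opening: 0.0149
```

```bash
python3 st.py
python3 - <<'E'
from h import *
for n in ['wrist']:
    cv2.imwrite(f'pics/{n}4.png',ctrl.get_image(n)['frame'])
E
```

```text
t 5.25 pos [ 0.4735 -0.1851  0.0807] ytool [-0.039  0.999 -0.001] 92.23 z [-0.001 -0.001 -1.   ] F [-4.4 -2.9  4.9] op 0.0149
```

View pics/wrist4.png

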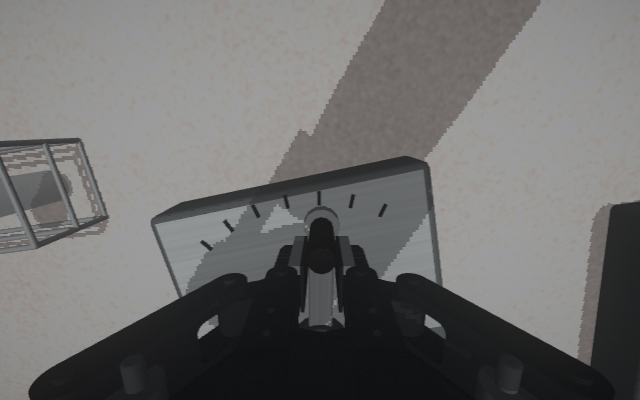

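Request:
carry_out(
  series=[
    [0,0,0,0,0,0,0.1],
    [0,0,0,0,0,0,0.1],
    [0,0,0,0,0,0,0.1],
    [0.01,-0.2,0,0,0,0.5,0.1],
    [0.03,-0.2,0,0,0,0.5,0.1],
    [0.03,-0.2,0,0,0,0.5,0.1],
    [0.04,-0.2,0,0,0,0.5,0.1],
    [0,0,0,0,0,0,0.1],
    [0,0,0,0,0,0,0.1],
    [0,0,0,0,0,0,0.1],
    [0,0,0,0,0,0,0.1],
    [0,0,0,0,0,0,0.1],
  ],
)

```text
t: 6.5
tool_pos: [0.4762, -0.2052, 0.0807]
tool_rot: [0.375, -3.118, 0.001]
contact_force: [-5.0, -2.7, 5.6]
opening: 0.0144
```

```bash
python3 st.py
python3 - <<'E'
from h import *
for n in ['wrist']:
    cv2.imwrite(f'pics/{n}5.png',ctrl.get_image(n)['frame'])
E
```

```text
t 6.5 pos [ 0.4762 -0.2052  0.0807] ytool [-0.237  0.972 -0.001] 103.7 z [-0.001 -0.001 -1.   ] F [-5.  -2.7  5.6] op 0.0144
```

View pics/wrist5.png

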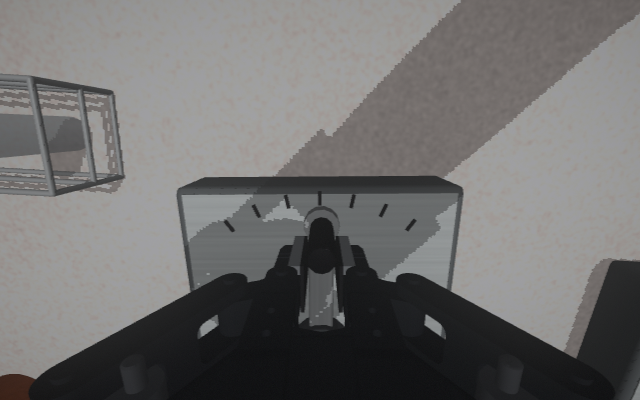

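Request:
carry_out(
  series=[
    [0,0,0,0,0,0,0.1],
    [0,0,0,0,0,0,0.1],
    [0,0,0,0,0,0,0.1],
    [0,0,0,0,0,0,0.1],
    [0,0,0,0,0,0,0.1],
    [0,0,0,0,0,0,0.1],
    [0.05,-0.2,0,0,0,0.5,0.1],
    [0.06,-0.19,0,0,0,0.5,0.1],
    [0.07,-0.19,0,0,0,0.5,0.1],
    [0.08,-0.18,0,0,0,0.5,0.1],
    [0,0,0,0,0,0,0.1],
    [0,0,0,0,0,0,0.1],
  ],
)

```text
t: 7.75
tool_pos: [0.4829, -0.2244, 0.0808]
tool_rot: [0.684, -3.066, 0.001]
contact_force: [-4.5, -2.4, 3.8]
opening: 0.0149
```

```bash
python3 st.py
python3 - <<'E'
from h import *
for n in ['wrist']:
    cv2.imwrite(f'pics/{n}6.png',ctrl.get_image(n)['frame'])
E
```

```text
t 7.75 pos [ 0.4829 -0.2244  0.0808] ytool [-0.425  0.905 -0.001] 115.15 z [-0.    -0.001 -1.   ] F [-4.5 -2.4  3.8] op 0.0149
```

View pics/wrist6.png

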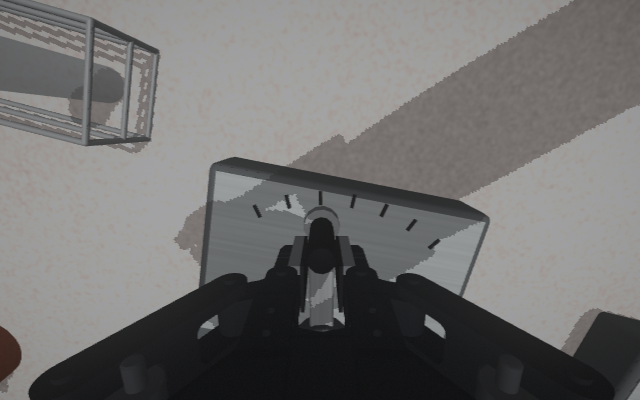

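Request:
carry_out(
  series=[
    [0,0,0,0,0,0,0.1],
    [0,0,0,0,0,0,0.1],
    [0,0,0,0,0,0,0.1],
    [0,0,0,0,0,0,0.1],
    [0,0,0,0,0,0,0.1],
    [0,0,0,0,0,0,0.1],
    [0,0,0,0,0,0,0.1],
    [0,0,0,0,0,0,0.1],
    [0,0,0,0,0,0,0.6],
    [0,0,0,0,0,0,0.6],
    [0,0,0,0,0,0,0.6],
    [0,0,0,0,0,0,0.6],
  ],
)

```text
t: 9.0
tool_pos: [0.483, -0.2235, 0.0802]
tool_rot: [-0.685, 3.066, 0.001]
contact_force: [-0.4, -0.2, 0.5]
opening: 0.0511
```

```bash
python3 st.py
python3 - <<'E'
from h import *
for n in ['wrist']:
    cv2.imwrite(f'pics/{n}7.png',ctrl.get_image(n)['frame'])
E
```

```text
t 9.0 pos [ 0.483  -0.2235  0.0802] ytool [-0.425  0.905  0.001] 115.18 z [ 0.     0.001 -1.   ] F [-0.4 -0.2  0.5] op 0.0511
```

View pics/wrist7.png

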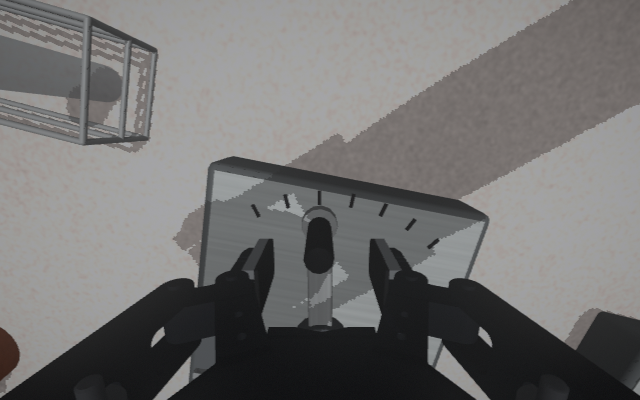

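Free all round, and the lever is still in the notch. Now straight up.

Request:
carry_out(
  series=[
    [0,0,0.4,0,0,0,0.6],
    [0,0,0.8,0,0,0,0.6],
    [0,0,0.8,0,0,0,0.6],
    [0,0,0.8,0,0,0,0.6],
    [0,0,0.8,0,0,0,0.6],
    [0,0,0.8,0,0,0,0.6],
    [0,0,0.8,0,0,0,0.6],
    [0,0,0,0,0,0,0.6],
    [0,0,0,0,0,0,0.6],
  ],
)

```text
t: 9.95
tool_pos: [0.4832, -0.2241, 0.211]
tool_rot: [-0.684, 3.065, -0.001]
contact_force: [0.1, -0.5, 0.4]
opening: 0.0512
```

```bash
python3 st.py
python3 - <<'E'
from h import *
p=ctrl.get_image('wrist');cv2.imwrite('pics/wrist8.png',p['frame'])
s=ctrl.get_image('side')['frame'];cv2.imwrite('pics/side8.png',cv2.resize(s[130:400,200:500],None,fx=2.2,fy=2.2,interpolation=2))
E
```

```text
t 9.95 pos [ 0.4832 -0.2241  0.211 ] ytool [-0.425  0.905 -0.001] 115.17 z [ 0.001 -0.001 -1.   ] F [ 0.1 -0.5  0.4] op 0.0512
```

View pics/wrist8.png

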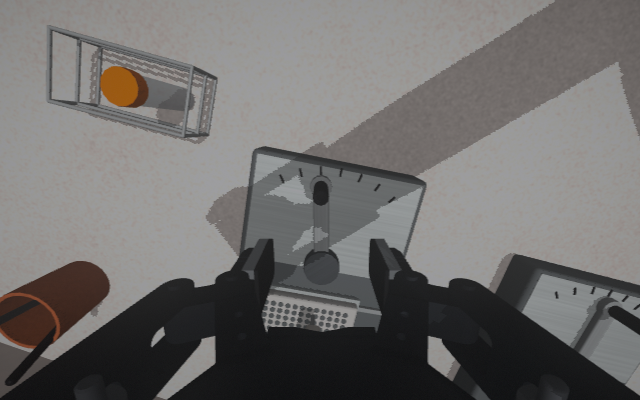

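View pics/side8.png

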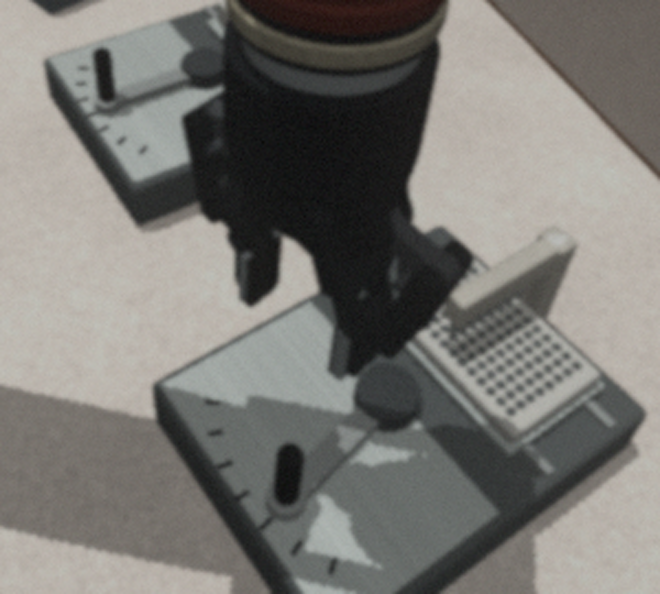

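```bash
python3 -c "
from station import ctrl
print(ctrl.finish_job())"
```

```text
the job is handed in; nothing more can be done
None
```

The well plate has been moved on by exactly three columns, and I handed the job in at about 10 s of the 37 s limit.

- **Start:** I located the stage from the side and scene cameras. The tick, post and pivot positions fitted to about 0.5 px. The well plate stage is the one on the robot's right, and its lever was in the second notch (0.2 rad).
- **Moves:** I gripped the post at 20 N and turned with the lever one notch at a time, through 0.4 and 0.6 to 0.8 rad. I held about 1.1 s in each notch, and a wrist picture confirmed the notch each time.
- **Finish:** I then opened the jaws and lifted straight up, clear of the post.

**Last checks:** The wrist and side pictures both show the lever at the fifth tick (0.8 rad) after release. The gripper is clear, about 90 mm above the post, with under 1 N on the tool. The tube stage's lever was never touched and looks unmoved. Forces read between the moves stayed under about 8 N.

**Disagreements:** The networks' first readings of the post position differed by about 15 mm between the two cameras. I used my own fit to the ticks instead, and it held up when the gripper closed on the post. Using the scene camera alone, that fit gave a start angle of 0.16 rad instead of 0.20, but the pictures clearly showed the second tick.

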